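Load the wooden toy trucks on the market stall

ROBOT

A 6-joint arm with a two-finger parallel gripper is mounted at the origin on the work surface. World frame = base frame: x ahead of the robot, y to its left, z up, the work surface at z = 0. Lengths are in m, angles in rad, forces in N, time in s.
With the tool pointing down it reaches from about 0.4 to 0.925 m from the base axis. Payload 3.4 kg.
Tool frame: the origin (TCP) lies between the finger pads; the fingertips stand 17 mm ahead of it and the grasp point (between the pads) lies 2 mm behind it; z points along the fingers, y is the line along which they close (so a half turn about z gives the same grasp; the last joint's range is limited). The gripper opens to 85 mm and grips with 20 to 120 N. Pads are 22 mm wide; open, the fingers measure 114 mm over their backs; the gripper's body (76 mm by 85 mm) begins 54 mm behind the grasp point. The pads swing forward as they close: fully open they stand 13 mm farther back than shut.
Start: joints at [-1.308, 0.307, 1.506, -0, 1.328, -0.073], TCP at [0.189, -0.543, 0.248] pointing down, gripper open.
Joint ranges: [-3.12, 3.12], [-1.05, 2.28], [0.14, 2.33], [-1.42, 4.57], [0.1, 2.73], [-2.68, 2.68]. Speed limits (rad/s): [2.57, 2.57, 3.14, 3.14, 3.14, 3.14].

INTERFACE

Orientations are given as a rotation vector (axis times angle).
In Python, from bench import observe, snapshot, sign_off, boxes_of, regions_of, tip_of gives the robot as it stands. The module is installed in compiled form; this text tells all that it offers.
- The arm moves only by the tool arm_command, never from a script. Its argument "steps" is a list of rows, each an object with "slide": the shift along the world's x, y, z in units of 25 mm (1.0 is 25 mm), a list of three; "rot": the turn, a rotation vector about the world's x, y, z in units of 6 degrees (1.0 is 6 degrees), a list of three; "jaw": the finger opening in mm, from 0 to 85.4. A call has 1 to 10 rows; each row is the pose to reach, as a shift and turn from the pose commanded when the call began; what a row does not reach only later rows make up. A row lasts 1/12 s, in which the tool goes at most 41.7 mm and 7.16 degrees, less where a joint would pass 70% of its speed; a pose out of reach is approached as far as the arm can. A call with a gripper value outside its range is refused whole. The fingers move at their own pace and stop on an object; "grip_force" is the grip in N (left out, the last holds). Time passes only in rows, so rows that repeat a pose let the fingers close. It gives the time, the measured TCP pose, the force, the opening and the grip force at its end, in the units of the state.
- observe(): the state, without advancing time (a new reading comes with each control period).
- snapshot(name): name is "scene" or "top" or "wrist"; returns a dict with "frame" (384x512x3 uint8, red, green, blue), "range_z" (384x512 float32, m along the optical axis (not along the pixel's ray), 0 where there is no reading), "K" (3x3 intrinsics, pixels), "D" ([k1, k2, p1, p2, k3] as OpenCV has them; the pictures are not rectified), "R" (3x3) and "t" (3): a world point X has camera coordinates R X + t. Camera axes: x right, y down, z forward; pixel columns grow to the right and rows downward; lengths in m; the calibration is good to about 2 mm. A picture is of the moment at which its call begins.
- sign_off(): hands the job in; it is judged then, once.
Trained networks look in the newest picture that a camera, given by its name, has taken for a name from the list of things; names that differ only in an ending like _2 or _b are one class to them, and where a whole thing is asked for, a point or a joint stands for the part that bears it (a point fixed in the world has none). Each returns a list of dicts, best first, with "score" (0 to 1); they miss things now and then, are a little off and sometimes report something else, mostly with a low value. They report only what shows in the picture. A call takes as long as a camera call. They do not tell look-alikes from the thing itself.
- boxes_of(camera, name): "xy" ([column, row] in pixels, amid what is visible of it).
- regions_of(camera, name): "pixels" (384x512 bool, what is visible of it) and "xy" ([column, row] in pixels, amid what is visible of it).
- tip_of(camera, name): "xy" ([column, row] in pixels: a listed point, or the origin of a listed thing).
The state is a dict: "t": time; "q": joint angles; "qvel": joint speeds; "tau": joint torques, N m; "tool_pos": TCP position; "tool_rot": TCP orientation; "ft_force": force on the tool from outside, world axes, zero at the start; "torque": the same for the moment, N m; "gripper_width": opening from 0.0 (shut) to 1.0 (fully open); "finger_force": force on a finger pad.
Only numpy, scipy, OpenCV 4.12 (cv2) and the standard library are available. Lean on these libraries where they do the work, as an engineer would, in place of code of your own. Each camera call takes 0.05 s, during which the arm holds its last target. There are 200 camera calls.

TASK

Get the wooden toy trucks on the stall ready for sale: put each of the three loose wooden load blocks on the truck of its own length (short on short, middle on middle, long on long), square end towards the cab, so that its half-round hole drops over the truck's post and it lies flat down on the bed. Leave the harmonicas, the tambourine and the pan flute where they lie.

Things in the scene. Friction and masses are not known exactly. Their poses are not given: they have to be found in the camera images.
- load_short_mid (a point): Short load block: loose pale wood block, 50 mm long (x), 44 wide (y), 44 high, about 73 g. Its +x end is square, its -x end a half circle (radius 22). Upright D-shaped hole right through: axis 3 mm to -x of this point, radius 14 on the -x side, flat wall 2 mm to +x of the axis. Sides parallel from hole axis to square end. Point: centre of the outline, 22 mm above the underside; z up.
- load_middle_mid (a point): Middle load block: loose pale wood block, 72 mm long (x), 44 wide (y), 44 high, about 95 g. Its +x end is square, its -x end a half circle (radius 22). Upright D-shaped hole right through: axis 14 mm to -x of this point, radius 14 on the -x side, flat wall 2 mm to +x of the axis. Sides parallel from hole axis to square end. Point: centre of the outline, 22 mm above the underside; z up.
- load_long_mid (a point): Long load block: loose pale wood block, 94 mm long (x), 44 wide (y), 44 high, about 117 g. Its +x end is square, its -x end a half circle (radius 22). Upright D-shaped hole right through: axis 25 mm to -x of this point, radius 14 on the -x side, flat wall 2 mm to +x of the axis. Sides parallel from hole axis to square end. Point: centre of the outline, 22 mm above the underside; z up.
- truck_short_seat (a point): Short red toy truck, fixed: 97 mm long, 54 wide; white-roofed cab at +x, 64 high; bed top 30 above the table, free bed 63 long. D-shaped post on the bed: 22 high, radius 12, upper 12 tapered to radius 7, flat to the cab, axis 3 mm to -x of this point. Point: where the short load's point lies when seated (22 above bed), x axes alike; x to the cab, z up. Cab begins 10 mm ahead of the seated load.
- truck_middle_seat (a point): Middle red toy truck, fixed: 119 mm long, 54 wide; white-roofed cab at +x, 64 high; bed top 30 above the table, free bed 85 long. D-shaped post on the bed: 22 high, radius 12, upper 12 tapered to radius 7, flat to the cab, axis 14 mm to -x of this point. Point: where the middle load's point lies when seated (22 above bed), x axes alike; x to the cab, z up. Cab begins 10 mm ahead of the seated load.
- truck_long_seat (a point): Long red toy truck, fixed: 141 mm long, 54 wide; white-roofed cab at +x, 64 high; bed top 30 above the table, free bed 107 long. D-shaped post on the bed: 22 high, radius 12, upper 12 tapered to radius 7, flat to the cab, axis 25 mm to -x of this point. Point: where the long load's point lies when seated (22 above bed), x axes alike; x to the cab, z up. Cab begins 10 mm ahead of the seated load.
- harmonica_a: A bystander: a harmonica 100 x 27 x 24 mm lying at the far right of the work; origin at the centre of its underside, x along its length.
- harmonica_b: A bystander: a second harmonica 100 x 27 x 24 mm, as the first, at the far left of the work.
- tambourine: A bystander: a tambourine 150 mm across and 45 mm high lying skin up at the left of the work; origin at the centre of its underside.
- panflute: A bystander: a dark pan flute of eight tubes, about 175 x 128 x 18 mm, lying flat at the right of the work; origin on its underside, near its middle; tubes along x.
Not all that is in view belongs to the job. What is shaped like the part that bears truck_long_seat but orange or yellow is not meant. Leave any pink look-alike of the part that bears load_middle_mid alone.

How it is judged:
At the end, for the whole second after the job is handed in: Each of the three load blocks rests on the truck of its own length: centre within 10 mm horizontally and 4 mm in height of its seat, upright within 0.08 rad, its length along the truck within 0.3 rad (square end to the cab, as the hole only goes down that way), at rest (horizontal distance between load_short_mid and truck_short_seat below 0.01 m and z of load_short_mid in the frame of truck_short_seat between -0.004 and 0.004 m and angle between each of load_short_mid, load_middle_mid, load_long_mid's own z axis and vertical below 0.08 rad and angle between the x axis of load_short_mid and the x axis of truck_short_seat, either way round below 0.3 rad and linear speed of each of load_short, load_middle, load_long below 0.02 m/s and horizontal distance between load_middle_mid and truck_middle_seat below 0.01 m and z of load_middle_mid in the frame of truck_middle_seat between -0.004 and 0.004 m and angle between the x axis of load_middle_mid and the x axis of truck_middle_seat, either way round below 0.3 rad and horizontal distance between load_long_mid and truck_long_seat below 0.01 m and z of load_long_mid in the frame of truck_long_seat between -0.004 and 0.004 m and angle between the x axis of load_long_mid and the x axis of truck_long_seat, either way round below 0.3 rad); the robot touches nothing.
It fails at once if the harmonica a is moved more than 30 mm (distance of harmonica_a from where it was at the start of the episode above 0.03 m).
It fails at once if the harmonica b is moved more than 30 mm (distance of harmonica_b from where it was at the start of the episode above 0.03 m).
It fails at once if the tambourine is moved more than 30 mm (distance of tambourine from where it was at the start of the episode above 0.03 m).
It fails at once if the panflute is moved more than 30 mm (distance of panflute from where it was at the start of the episode above 0.03 m).
It also fails if it takes over 80 s, if anything falls off the work surface, if the arm or the gripper's body presses on something with over 40 N, if the wrist force passes 120 N, or if a joint passes its speed limit or range.

## Working session

There is one attempt and no reset: what is moved stays moved. The work goes in short steps, Python scripts to look and compute and a tool call to move; the robot and the scene stay as the last step left them, time stands still between calls to the robot, and variables do not carry over. Pictures are saved under pics/ and viewed, at most 14 in all, crops included, and the job is handed in when it is done.

Besides the shell and the picture viewer there is one more tool, called after "Call:" as name(argument=value, ...) on one line, values as JSON. arm_command: Moves the arm, as the interface text tells. Its arguments: {"type":"object","properties":{"steps":{"type":"array","items":{"type":"object","properties":{"slide":{"type":"array","items":{"type":"number"}},"rot":{"type":"array","items":{"type":"number"}},"jaw":{"type":"number"}}}},"grip_force":{"type":"number"}},"required":["steps"]}

```bash
mkdir -p pics
python3 - <<'E'
from bench import *
import cv2,numpy as np
for c in ["top","scene"]:
    s=snapshot(c); cv2.imwrite(f"pics/{c}0.png",s["frame"][:,:,::-1])
    np.savez(f"{c}0.npz",**{k:np.array(v) for k,v in s.items()})
    for n in ["load_short_mid","load_middle_mid","load_long_mid","truck_short_seat","truck_middle_seat","truck_long_seat"]:
        print(c,n,[(np.round(d["xy"]),round(d["score"],2)) for d in tip_of(c,n)])
print(observe())
E
```

```text
top load_short_mid [(array([302., 151.]), 0.46), (array([305., 201.]), 0.45)]
top load_middle_mid [(array([301., 152.]), 0.71), (array([319., 123.]), 0.64)]
top load_long_mid [(array([194., 148.]), 0.75)]
top truck_short_seat [(array([193., 205.]), 0.73)]
top truck_middle_seat [(array([246., 149.]), 0.62), (array([248., 206.]), 0.42)]
top truck_long_seat [(array([294., 250.]), 0.82), (array([168., 272.]), 0.8), (array([247., 203.]), 0.74)]
scene load_short_mid [(array([194., 194.]), 0.88)]
scene load_middle_mid [(array([170., 232.]), 0.87), (array([142., 257.]), 0.79)]
scene load_long_mid []
scene truck_short_seat [(array([327., 198.]), 0.91)]
scene truck_middle_seat [(array([245., 238.]), 0.96), (array([414., 233.]), 0.55), (array([194., 194.]), 0.25)]
scene truck_long_seat [(array([219., 151.]), 0.88), (array([262., 192.]), 0.86), (array([360., 158.]), 0.64)]
{'t': 0.7, 'q': array([-1.30849156e+00,  3.06783463e-01,  1.50640190e+00, -1.59441867e-05,
        1.32841156e+00, -7.35272989e-02]), 'qvel': array([-0.00055422,  0.00025854, -0.00111837,  0.00105988,  0.00123029,
       -0.00145104]), 'tau': array([-2.08266742e-03, -4.57303441e+01, -2.52281857e+01, -1.72076161e-04,
        8.87522401e-04,  3.97066486e-06]), 'tool_pos': array([ 0.18945062, -0.54289251,  0.24831367]), 'tool_rot': array([-3.09740302e+00, -5.25053740e-01,  2.48360947e-05]), 'ft_force': array([0.51883533, 0.11068123, 0.40459384]), 'torque': array([-0.02883369,  0.00487384,  0.02970549]), 'finger_force': 0.0, 'gripper_width': 1.0024445608375017}
```

View pics/top0.png

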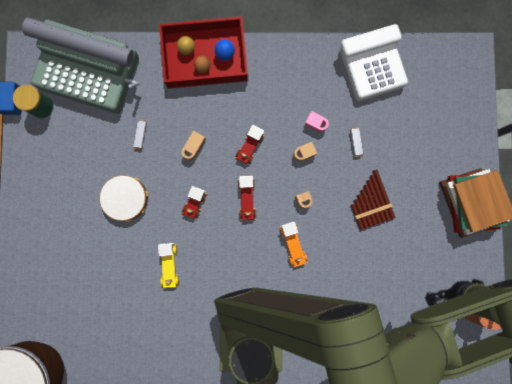

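View pics/scene0.png

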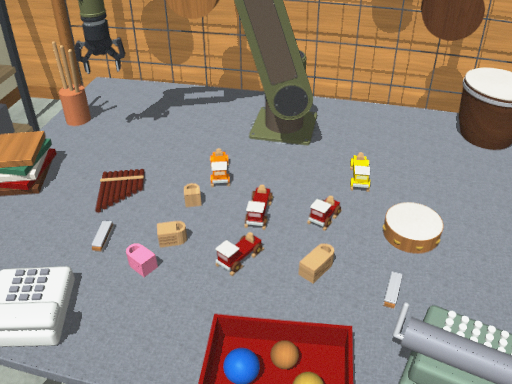

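The top picture shows the long load at (193,146), middle load at (305,152), short load at (304,200), and the red trucks: middle (250,145), long (247,198), short (194,203). The pink, orange and yellow look-alikes stand apart. Next: coarse poses from range.

```bash
cat > h.py <<'E'
import numpy as np,cv2
def cloud(s):
    h,w=s["range_z"].shape
    u,v=np.meshgrid(np.arange(w),np.arange(h))
    p=cv2.undistortPoints(np.stack([u,v],-1).reshape(-1,1,2).astype(np.float64),s["K"],s["D"]).reshape(h,w,2)
    z=s["range_z"].astype(float)
    c=np.dstack([p*z[...,None],z])
    P=(c-s["t"])@s["R"]; P[z==0]=np.nan
    return P
E
python3 - <<'E'
from h import *
s=dict(np.load("top0.npz")); P=cloud(s)
print("cam",-s["R"].T@s["t"],s["K"][0,0])
print("table z",np.nanmedian(P[220:240,200:230,2]))
for n,(c,r) in dict(long=(193,146),mid=(305,152),short=(304,200),tmid=(250,145),tlong=(247,198),tshort=(194,203),pink=(317,122),orange=(293,245),yellow=(168,265),harA=(357,143),harB=(140,135),tamb=(123,198),flute=(373,202)).items():
    w=40 if n in("tamb","flute") else 25
    w=P[r-w:r+w,c-w:c+w]; f=s["frame"][r-25:r+25,c-25:c+25].astype(int)
    m=(w[...,2]>0.012).astype(np.uint8)
    k,l=cv2.connectedComponents(m); l0=l[m.shape[0]//2-6:m.shape[0]//2+7,m.shape[1]//2-6:m.shape[1]//2+7].ravel(); i=np.bincount(l0[l0>0]).argmax()
    q=w[l==i]
    (cx,cy),sz,a=cv2.minAreaRect((q[:,:2]*1000).astype(np.float32))
    print(n,np.round([cx,cy]),np.round(sz),round(a),"zmax",np.round(np.percentile(q[:,2],[50,95])*1000), "hi centroid",np.round(q[q[:,2]>.057][:,:2].mean(0)*1000) if (q[:,2]>.057).any() else "")
from bench import *
s=snapshot("wrist");cv2.imwrite("pics/w0.png",s["frame"][:,:,::-1])
o=observe();from scipy.spatial.transform import Rotation as R
T=R.from_rotvec(o["tool_rot"]).as_matrix(); C=-s["R"].T@s["t"]
print("cam in tool",T.T@(C-o["tool_pos"]),"axes",np.round(s["R"]@T,3),s["K"])
E
```

```text
cam [0.34990516 0.00888723 1.56009267] 459.090448863016
table z 0.0005838763337321671
long [637. 196.] [46. 93.] 62 zmax [44. 50.] hi centroid 
mid [ 618. -180.] [45. 74.] 24 zmax [43. 49.] hi centroid 
short [ 456. -179.] [49. 45.] 20 zmax [44. 50.] hi centroid 
tmid [642.   3.] [ 55. 122.] 62 zmax [33. 67.] hi centroid [679. -15.]
tlong [463.  13.] [142.  55.] 4 zmax [32. 68.] hi centroid [514.  16.]
tshort [448. 190.] [56. 99.] 68 zmax [33. 68.] hi centroid [476. 179.]
pink [ 721. -226.] [71. 49.] 62 zmax [44. 50.] hi centroid 
orange [ 310. -142.] [143.  55.] 18 zmax [32. 68.] hi centroid [ 359. -127.]
yellow [241. 273.] [144.  54.] 2 zmax [32. 67.] hi centroid [292. 279.]
harA [ 656. -360.] [101.  29.] 8 zmax [24. 30.] hi centroid 
harB [680. 379.] [ 28. 100.] 81 zmax [24. 30.] hi centroid 
tamb [463. 426.] [149. 148.] 79 zmax [45. 51.] hi centroid [470. 357.]
flute [ 460. -398.] [174. 129.] 19 zmax [16. 23.] hi centroid 
cam in tool [ 0.06952758  0.00012569 -0.12530307] axes [[-0.     1.    -0.001]
 [-0.961 -0.    -0.276]
 [-0.276  0.     0.961]] [[278.47362531   0.         256.04646017]
 [  0.         278.47362531 193.00626932]
 [  0.           0.           1.        ]]
```

Call:
arm_command(steps=[{"slide": [1.2, 1.6, 0], "jaw": 85}, {"slide": [2.2, 3, 0]}, {"slide": [3.3, 4.5, 0]}, {"slide": [4.4, 6, 0]}, {"slide": [5.5, 7.5, 0]}, {"slide": [6.6, 9, 0]}, {"slide": [7.7, 10.5, 0]}, {"slide": [8.8, 12, 0]}, {"slide": [9.9, 13.5, 0]}, {"slide": [10.7, 14.6, 0]}])

```text
invalid input at $.steps[0]: expected keys slide, rot, jaw
```

Call:
arm_command(steps=[{"slide": [0, 0, 0]}, {"slide": [0, 0, 0]}, {"slide": [0, 0, 0]}])

```text
invalid input at $.steps[0]: expected keys slide, rot, jaw
```

```bash
cat >> h.py <<'E'
from bench import *
from scipy.spatial.transform import Rotation as Rn
def pose():
    o=observe(); T=Rn.from_rotvec(o["tool_rot"]).as_matrix()
    return o["tool_pos"]*1000, np.degrees(np.arctan2(T[1,0],T[0,0])), np.degrees(np.arccos(-T[2,2])), np.degrees(o["q"]), o
def near(P,xy,rad,lo,hi):
    m=(np.hypot(P[...,0]*1000-xy[0],P[...,1]*1000-xy[1])<rad)&(P[...,2]*1000>lo)&(P[...,2]*1000<hi)
    return P[m]*1000
def rect(q):
    # robust min-area rectangle: centre, sizes (long first), yaw of long axis
    (cx,cy),(a,b),t=cv2.minAreaRect(q[:,:2].astype(np.float32))
    if a<b: a,b,t=b,a,t+90
    return np.array([cx,cy]),(a,b),(t+90)%180-90
E
python3 - <<'E'
from h import *
p,y,t,q,o=pose(); print(p.round(1),y,t,q.round(1),o["t"])
s=snapshot("wrist");cv2.imwrite("pics/w1.png",s["frame"][:,:,::-1]);P=cloud(s);np.savez("w1.npz",**s)
for n,xy,rad in [("short",(456,-179),45),("tlong",(463,13),85)]:
    for lo,hi in [(12,80),(36,50),(48,56),(57,80)]:
        w=near(P,xy,rad,lo,hi)
        if len(w)>8: print(n,lo,hi,len(w),rect(w),w.mean(0).round(1),np.median(w[:,2]))
E
```

```text
[ 189.5 -542.9  248.3] 19.238533562503843 0.006415702504903588 [-75.   17.6  86.3   0.   76.1  -4.2] 0.75
```

View pics/w1.png

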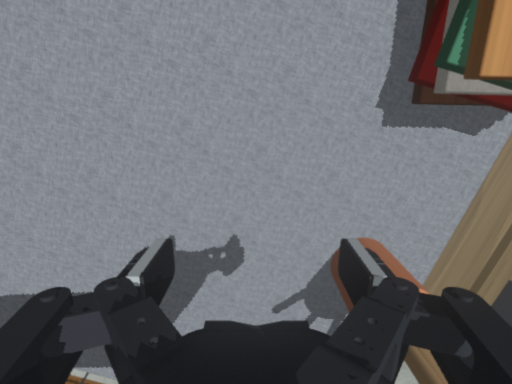

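The gripper covers the lower rows (below about row 240), so objects must lie ahead of the tool to be seen. I'll re-send the move with all keys included.

Call:
arm_command(steps=[{"slide": [8.4, 13.7, 0], "rot": [0, 0, 0], "jaw": 85}, {"slide": [8.4, 13.7, 0], "rot": [0, 0, 0], "jaw": 85}, {"slide": [8.4, 13.7, 0], "rot": [0, 0, 0], "jaw": 85}, {"slide": [8.4, 13.7, 0], "rot": [0, 0, 0], "jaw": 85}, {"slide": [8.4, 13.7, 0], "rot": [0, 0, 0], "jaw": 85}, {"slide": [8.4, 13.7, 0], "rot": [0, 0, 0], "jaw": 85}, {"slide": [8.4, 13.7, 0], "rot": [0, 0, 0], "jaw": 85}, {"slide": [8.4, 13.7, 0], "rot": [0, 0, 0], "jaw": 85}, {"slide": [8.4, 13.7, 0], "rot": [0, 0, 0], "jaw": 85}, {"slide": [8.4, 13.7, 0], "rot": [0, 0, 0], "jaw": 85}])

```text
t: 1.63
tool_pos: [0.4006, -0.1973, 0.2487]
tool_rot: [-3.096, -0.527, -0.002]
ft_force: [0.2, 0.0, -0.4]
gripper_width: 0.991
finger_force: 0.0
```

Call:
arm_command(steps=[{"slide": [0, 0, 0], "rot": [0, 0, 0], "jaw": 85}, {"slide": [0, 0, 0], "rot": [0, 0, 0], "jaw": 85}, {"slide": [0, 0, 0], "rot": [0, 0, 0], "jaw": 85}])

```text
t: 1.88
tool_pos: [0.3993, -0.2007, 0.2484]
tool_rot: [3.096, 0.526, -0.0]
ft_force: [-0.3, -0.4, -0.0]
gripper_width: 0.997
finger_force: 0.0
```

Run:
```python
from h import *
p,y,t,q,o=pose(); print(p.round(1),y,t,q.round(1),o["t"],o["qvel"].round(3))
s=snapshot("wrist");cv2.imwrite("pics/w2.png",s["frame"][:,:,::-1]);P=cloud(s);np.savez("w2.npz",**s)
print("table",np.nanmedian(P[0:200][P[0:200][...,2]<.01][:,2]))
for n,xy,rad in [("short",(456,-179),45),("mid",(618,-180),55),("tlong",(463,13),85),("tmid",(642,3),75)]:
    for lo,hi in [(12,80),(36,50),(48,56),(57,80)]:
        w=near(P,xy,rad,lo,hi)
        if len(w)>8: print(n,lo,hi,len(w),rect(w),w.mean(0).round(1),np.median(w[:,2]))
```

```text
[ 399.3 -200.7  248.4] 19.291649124674517 0.04831975852210935 [-32.1   7.2 100.5  -0.   72.2  38.7] 1.8833 [-0.029  0.003  0.002  0.001  0.001  0.004]
table -0.0002332532421619899
short 12 80 1323 (array([ 455.21798706, -180.44735718]), (49.867156982421875, 44.08538818359375), 21.57839012145996) [ 459.3 -178.8   43.1] 43.818407727138414
short 36 50 1276 (array([ 455.21798706, -180.44735718]), (49.867156982421875, 44.08538818359375), 21.57839012145996) [ 459.9 -178.7   43.8] 43.857995408167895
mid 12 80 89 (array([ 597.86206055, -188.7015686 ]), (53.07002258300781, 3.2095813751220703), -70.65633964538574) [ 596.6 -184.8   14.8] 14.006907268652405
tlong 12 80 5743 (array([461.99081421,  12.41049957]), (141.77098083496094, 56.39767074584961), 2.7591426372528076) [463.3   6.9  34.5] 29.634932987931425
tlong 36 50 380 (array([466.40649414,  15.37877083]), (121.31220245361328, 38.205875396728516), -3.086517333984375) [473.3   1.7  43.2] 43.18599420181763
tlong 48 56 213 (array([464.60644531,   5.46731567]), (116.01842498779297, 16.21355628967285), -4.291748046875) [462.    2.1  51.5] 51.4953154799821
tlong 57 80 778 (array([505.02825928,  14.96346283]), (44.18972396850586, 20.88027572631836), -81.63915729522705) [504.3  11.2  63.5] 63.583317068698534
```

View pics/w2.png

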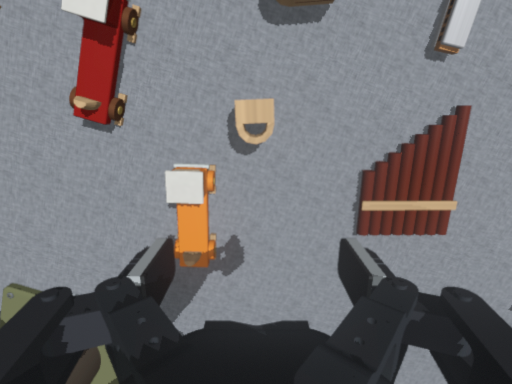

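The picture shows the short load at (255,120), square end up (+x). Its size fits at 49.9 x 44.1 mm, centre (455.2,-180.4), yaw 21.6°. I'll grasp it 10 mm towards the square end.

Call:
arm_command(steps=[{"slide": [2.6, 0.95, -2], "rot": [0, 0, 0.4], "jaw": 66}, {"slide": [2.6, 0.95, -4], "rot": [0, 0, 0.4], "jaw": 66}, {"slide": [2.6, 0.95, -5], "rot": [0, 0, 0.4], "jaw": 66}, {"slide": [2.6, 0.95, -6], "rot": [0, 0, 0.4], "jaw": 66}, {"slide": [2.6, 0.95, -7], "rot": [0, 0, 0.4], "jaw": 66}, {"slide": [2.6, 0.95, -8], "rot": [0, 0, 0.4], "jaw": 66}, {"slide": [2.6, 0.95, -8.8], "rot": [0, 0, 0.4], "jaw": 66}, {"slide": [2.6, 0.95, -8.8], "rot": [0, 0, 0.4], "jaw": 66}, {"slide": [2.6, 0.95, -8.8], "rot": [0, 0, 0.4], "jaw": 66}, {"slide": [2.6, 0.95, -8.8], "rot": [0, 0, 0.4], "jaw": 66}])

```text
t: 2.77
tool_pos: [0.4649, -0.178, 0.0291]
tool_rot: [3.085, 0.587, 0.001]
ft_force: [-0.8, -0.3, 0.9]
gripper_width: 0.772
finger_force: 0.0
```

Call:
arm_command(steps=[{"slide": [0, 0, 0], "rot": [0, 0, 0], "jaw": 35}, {"slide": [0, 0, 0], "rot": [0, 0, 0], "jaw": 35}, {"slide": [0, 0, 0], "rot": [0, 0, 0], "jaw": 35}, {"slide": [0, 0, 0], "rot": [0, 0, 0], "jaw": 35}, {"slide": [0, 0, 0], "rot": [0, 0, 0], "jaw": 35}, {"slide": [0, 0, 0], "rot": [0, 0, 0], "jaw": 35}], grip_force=40)

```text
t: 3.27
tool_pos: [0.4657, -0.1775, 0.03]
tool_rot: [3.083, 0.59, 0.004]
ft_force: [-0.9, -1.0, 7.2]
gripper_width: 0.505
finger_force: 41.4
```

Call:
arm_command(steps=[{"slide": [0, 0, 1.6], "rot": [0, 0, 0], "jaw": 35}, {"slide": [0, 0.5, 3.2], "rot": [0, 0, 0], "jaw": 35}, {"slide": [-0.2, 1.5, 4.8], "rot": [0, 0, -1], "jaw": 35}, {"slide": [-0.4, 3, 6.4], "rot": [0, 0, -2], "jaw": 35}, {"slide": [-0.6, 4.5, 7.2], "rot": [0, 0, -3], "jaw": 35}, {"slide": [-0.8, 6, 7.2], "rot": [0, 0, -4], "jaw": 35}, {"slide": [-1, 7.5, 7.2], "rot": [0, 0, -5], "jaw": 35}, {"slide": [-1.2, 9, 7.2], "rot": [0, 0, -6], "jaw": 35}, {"slide": [-1.5, 10.5, 7.2], "rot": [0, 0, -7], "jaw": 35}, {"slide": [-2, 12, 7.2], "rot": [0, 0, -7.3], "jaw": 35}])

```text
t: 4.1
tool_pos: [0.4191, 0.1105, 0.2095]
tool_rot: [-3.081, 0.611, -0.005]
ft_force: [0.7, 0.3, -1.0]
gripper_width: 0.51
finger_force: 41.1
```

Call:
arm_command(steps=[{"slide": [-1, 2, 0], "rot": [0, 0, 0], "jaw": 35}, {"slide": [-1.6, 3.9, 0], "rot": [0, 0, 0], "jaw": 35}, {"slide": [-1.6, 3.9, 0], "rot": [0, 0, 0], "jaw": 35}, {"slide": [-1.6, 3.9, 0], "rot": [0, 0, 0], "jaw": 35}, {"slide": [-1.6, 3.9, 0], "rot": [0, 0, 0], "jaw": 35}])

```text
t: 4.52
tool_pos: [0.3779, 0.2075, 0.2088]
tool_rot: [-3.084, 0.598, -0.002]
ft_force: [1.0, -0.8, 0.2]
gripper_width: 0.508
finger_force: 41.1
```

```bash
cat >> h.py <<'E'
def view(name,items):
    p,y,t,q,o=pose(); print("tcp",p.round(1),"yaw",round(y,2),"tilt",round(t,2),q.round(1),round(o["t"],2),abs(o["qvel"]).max().round(3),o["ft_force"].round(1))
    s=snapshot("wrist");cv2.imwrite(f"pics/{name}.png",s["frame"][:,:,::-1]);P=cloud(s);np.savez(f"{name}.npz",**s)
    g=s["frame"].astype(int); red=(g[...,0]>90)&(g[...,1]<60)&(g[...,2]<60)
    for n,xy,rad in items:
        for lo,hi in ([(12,80),(26,33),(48,56),(57,80)] if n[0]=="t" else [(36,50)]):
            w=near(P,xy,rad,lo,hi)
            if len(w)>8:
                c,sz,a=rect(w); print(n,lo,hi,len(w),c.round(1),np.round(sz,1),round(a,2),"mean",w.mean(0).round(1))
    return s,P
E
python3 - <<'E'
from h import *
view("w3",[("tshort",(448,190),62),("tlong",(463,13),85)])
E
```

```text
tcp [377.9 207.5 208.8] yaw -21.94 tilt 0.06 [ 23.2   8.2 105.8  -0.   66.  135.1] 4.52 0.047 [ 1.  -0.8  0.2]
tshort 12 80 4804 [447.3 190.2] [99.7 55.2] -21.32 mean [451.7 188.4  45.3]
tshort 26 33 2213 [440.4 193.5] [84.5 53.7] -21.08 mean [432.9 195.8  29.5]
tshort 48 56 112 [418.9 202.5] [16.3  8.1] 68.89 mean [419.6 201.6  51.2]
tshort 57 80 2149 [476.1 179.7] [42.8 38.4] 68.68 mean [476.1 179.3  63.7]
tlong 12 80 5238 [449.   12.2] [115.7  56.4] 2.39 mean [441.9  16.8  29.4]
tlong 26 33 4160 [445.1  12.4] [107.5  55.6] 3.55 mean [444.1  14.4  29.6]
tlong 48 56 139 [410.8  10.6] [17.4  7.9] -86.41 mean [411.2  11.8  51. ]
```

View pics/w3.png

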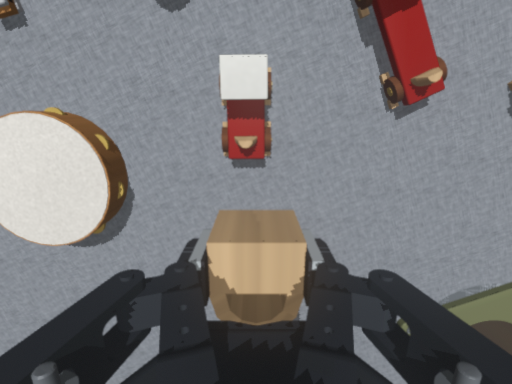

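The picture shows the short truck at (245,105), cab up, post at (246,142), with the load held square. Post and outline disagree by a few mm along the truck, so I'll profile the post.

```bash
cat >> h.py <<'E'
def prof(P,c,yaw,lo=-60,hi=60):
    q=P.reshape(-1,3)*1000; q=q[~np.isnan(q[:,0])]; a=np.radians(yaw); e=np.array([np.cos(a),np.sin(a)]); n=np.array([-e[1],e[0]])
    u=(q[:,:2]-c)@e; v=(q[:,:2]-c)@n
    m=(abs(v)<5)&(u>lo)&(u<hi); uu=u[m]; zz=q[m][:,2]
    print("u:zmax/zmed along axis",[(int(k),int(round(np.median(zz[(uu>=k)&(uu<k+2)]))),int(round(zz[(uu>=k)&(uu<k+2)].max()))) for k in range(lo,hi,2) if ((uu>=k)&(uu<k+2)).sum()>1])
    t=(abs(v)<15)&(u>lo)&(u<0)&(q[:,2]>50)&(q[:,2]<54); print("post top n",t.sum(),"u",np.percentile(u[t],[2,50,98]).round(1),"v",np.percentile(v[t],[2,50,98]).round(1))
E
python3 - <<'E'
from h import *
s=dict(np.load("w3.npz"));P=cloud(s)
a=np.radians(-21.3)
print("cam",(-s["R"].T@s["t"]).round(4))
prof(P,np.array([447.3,190.2]),-21.3,-56,56)
E
```

```text
cam [0.4423 0.1811 0.3342]
u:zmax/zmed along axis [(-56, 215, 281), (-54, 285, 292), (-52, 290, 294), (-50, 29, 289), (-48, 30, 31), (-46, 30, 31), (-44, 30, 30), (-42, 30, 31), (-40, 30, 31), (-38, 35, 41), (-36, 47, 50), (-34, 52, 53), (-32, 52, 53), (-30, 52, 53), (-28, 49, 53), (-26, 40, 44), (-24, 30, 31), (-22, 30, 32), (-20, 30, 31), (-18, 30, 31), (-16, 30, 31), (-14, 29, 32), (-12, 30, 31), (-10, 30, 31), (-8, 30, 32), (-6, 30, 31), (-4, 30, 31), (-2, 30, 31), (0, 29, 31), (2, 30, 31), (4, 30, 31), (6, 30, 31), (8, 30, 31), (10, 30, 65), (12, 63, 66), (14, 64, 65), (16, 63, 65), (18, 64, 65), (20, 64, 65), (22, 64, 66), (24, 64, 65), (26, 64, 65), (28, 63, 65), (30, 64, 65), (32, 64, 66), (34, 64, 65), (36, 64, 66), (38, 64, 65), (40, 64, 65), (42, 64, 65), (44, 64, 65), (46, 64, 65), (48, 63, 64)]
post top n 88 u [-33.8 -29.8 -27.7] v [-6.3  0.1  7.1]
```

```bash
cat >> h.py <<'E'
def held(s,P,p,yaw):
    # held load in tool axes: front face u, sides, underside/top z
    a=np.radians(yaw); e=np.array([np.cos(a),np.sin(a)]); n=np.array([-e[1],e[0]])
    q=P*1000; u=(q[...,:2]-p[:2])@e; v=(q[...,:2]-p[:2])@n; z=q[...,2]-p[2]
    m=(abs(v)<15)&(u>-20)&(u<90)&(abs(z)<60)
    print("held u",np.percentile(u[m],[50,80,90,95,98]).round(1),"z",np.percentile(z[m],[2,20,50,90]).round(1))
    f=m&(z<8)&(z>-15); print("front face u",np.median(u[f]).round(1),"yaw slope deg",np.degrees(np.polyfit(v[f],u[f],1)[0]).round(2),"n",f.sum())
E
python3 - <<'E'
from h import *
s=dict(np.load("w3.npz"));P=cloud(s)
p,y,*_=pose(); held(s,P,np.array([377.9,207.5,208.8]),-21.94); print(p,y)
E
```

```text
held u [ 9.6 14.9 15.2 15.4 15.6] z [-26.6   2.9  13.4  56.4]
front face u 15.1 yaw slope deg -1.21 n 1073
[378.31527577 206.67645317 208.6904775 ] -22.035552755716285
```

Call:
arm_command(steps=[{"slide": [1.2, -0.25, 0], "rot": [0, 0, 0.1], "jaw": 35}, {"slide": [2.3, -0.48, -0.5], "rot": [0, 0, 0.1], "jaw": 35}, {"slide": [2.3, -0.48, -2], "rot": [0, 0, 0.1], "jaw": 35}, {"slide": [2.3, -0.48, -3.5], "rot": [0, 0, 0.1], "jaw": 35}, {"slide": [2.3, -0.48, -4.7], "rot": [0, 0, 0.1], "jaw": 35}, {"slide": [2.3, -0.48, -4.7], "rot": [0, 0, 0.1], "jaw": 35}, {"slide": [2.3, -0.48, -5.1], "rot": [0, 0, 0.1], "jaw": 35}, {"slide": [2.3, -0.48, -5.4], "rot": [0, 0, 0.1], "jaw": 35}])

```text
t: 5.23
tool_pos: [0.4372, 0.1936, 0.0738]
tool_rot: [-3.085, 0.59, -0.001]
ft_force: [-0.4, 0.7, 0.3]
gripper_width: 0.509
finger_force: 41.2
```

Call:
arm_command(steps=[{"slide": [0, 0, -0.15], "rot": [0, 0, 0], "jaw": 35}, {"slide": [0, 0, -0.3], "rot": [0, 0, 0], "jaw": 35}, {"slide": [0, 0, -0.4], "rot": [0, 0, 0], "jaw": 35}])

```text
t: 5.48
tool_pos: [0.4368, 0.1945, 0.064]
tool_rot: [-3.085, 0.588, -0.002]
ft_force: [0.6, 0.6, -1.0]
gripper_width: 0.505
finger_force: 41.2
```

Call:
arm_command(steps=[{"slide": [0, 0, -0.12], "rot": [0, 0, 0], "jaw": 35}, {"slide": [0, 0, -0.12], "rot": [0, 0, 0], "jaw": 35}, {"slide": [0, 0, -0.12], "rot": [0, 0, 0], "jaw": 60}, {"slide": [0, 0, -0.12], "rot": [0, 0, 0], "jaw": 60}, {"slide": [0, 0, -0.12], "rot": [0, 0, 0], "jaw": 60}, {"slide": [0, 0, 1], "rot": [0, 0, 0], "jaw": 60}, {"slide": [0, 0, 2.5], "rot": [0, 0, 0], "jaw": 60}, {"slide": [0, 0, 4], "rot": [0, 0, 0], "jaw": 60}, {"slide": [-1, 0.5, 5.5], "rot": [0, 0, 0], "jaw": 60}, {"slide": [-2.3, 0.9, 5.6], "rot": [0, 0, 0], "jaw": 60}])

```text
t: 6.32
tool_pos: [0.3851, 0.2194, 0.2093]
tool_rot: [-3.077, 0.59, -0.02]
ft_force: [0.1, 1.2, 0.6]
gripper_width: 0.701
finger_force: 0.0
```

Run:
```python
from h import *
s,P=view("w4",[("tshort",(448,190),62)])
w=near(P,(425,199),32,66,90); print("load top",rect(w) if len(w)>9 else len(w),len(w) and np.percentile(w[:,2],[5,50,95]))
```

```text
tcp [385.1 219.4 209.3] yaw -21.71 tilt 0.86 [ 24.2   8.8 105.   -0.   65.4 135.9] 6.32 0.681 [0.1 1.2 0.6]
tshort 12 80 4965 [448.2 191.2] [99.  54.9] -21.06 mean [451.1 189.2  62. ]
tshort 26 33 569 [441.4 193.5] [85.  53.8] -20.65 mean [449.2 192.3  29.3]
tshort 48 56 151 [416.1 201.1] [27.5 13.5] 69.01 mean [417.9 201.4  51.5]
tshort 57 80 4027 [448.5 189. ] [96.6 44.5] -20.18 mean [453.6 187.6  68.5]
load top (array([426.12081909, 197.50460815]), (48.66290283203125, 43.718448638916016), -21.7352294921875) [72.5632259  73.81460533 74.90809162]
```

View pics/w4.png

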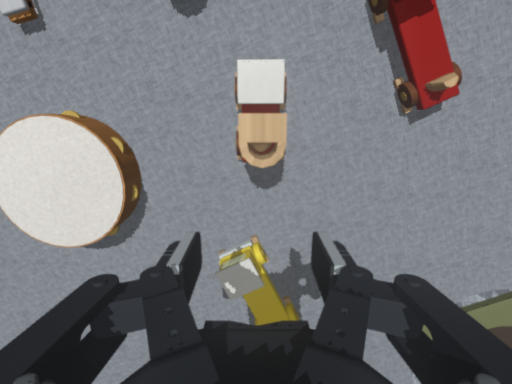

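The short load lies flat on the short truck, at (262,135) in the picture (top at 74 mm as expected). Next is the long load.

Call:
arm_command(steps=[{"slide": [1.5, 0, 0.3], "rot": [0, 0, -1], "jaw": 66}, {"slide": [3, 0.1, 0.3], "rot": [0, 0, -1], "jaw": 66}, {"slide": [4.5, 0.2, 0.3], "rot": [0, 0, -1], "jaw": 66}, {"slide": [6, 0.3, 0.3], "rot": [0, 0, -1], "jaw": 66}, {"slide": [7.3, 0.3, 0.3], "rot": [0, 0, -1], "jaw": 66}, {"slide": [7.3, 0.3, 0.3], "rot": [0, 0, -1], "jaw": 66}, {"slide": [7.3, 0.3, 0.3], "rot": [0, 0, -1], "jaw": 66}, {"slide": [7.3, 0.3, 0.3], "rot": [0, 0, -1], "jaw": 66}])

```text
t: 7.03
tool_pos: [0.5599, 0.2242, 0.2099]
tool_rot: [3.05, -0.748, -0.004]
ft_force: [-1.0, 1.0, 0.3]
gripper_width: 0.774
finger_force: 0.0
```

Run:
```python
from h import *
s,P=view("w5",[("long",(637,196),62),("tmid",(642,3),75)])
```

```text
tcp [559.9 224.2 209.9] yaw -27.57 tilt 0.17 [ 17.8  21.6  85.9   0.   72.7 135.4] 7.03 0.023 [-1.   1.   0.3]
long 36 50 3858 [637.4 196.3] [94.2 43.9] -29.42 mean [643.7 193.   43.8]
tmid 12 80 3498 [615.5  17.9] [62.8 56. ] -31.6 mean [616.4  22.7  29.9]
tmid 26 33 2616 [615.9  18.1] [60.3 55.2] -27.71 mean [617.8  19.2  29.5]
tmid 48 56 144 [605.3  25.2] [16.5  7.7] 61.03 mean [605.9  25.5  51.3]
```

View pics/w5.png

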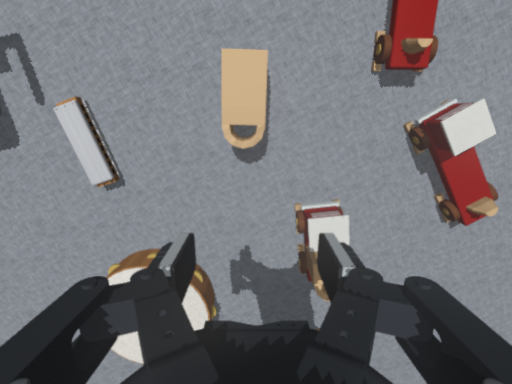

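The long load is at (245,97), square end up, size 94.2 x 43.9 as it should be. I'll grasp it 8 mm ahead of its centre.

Call:
arm_command(steps=[{"slide": [1.5, -0.55, -0.5], "rot": [0, 0, -0.3], "jaw": 66}, {"slide": [3, -1.1, -1], "rot": [0, 0, -0.3], "jaw": 66}, {"slide": [3.4, -1.28, -2.2], "rot": [0, 0, -0.3], "jaw": 66}, {"slide": [3.4, -1.28, -3.6], "rot": [0, 0, -0.3], "jaw": 66}, {"slide": [3.4, -1.28, -5], "rot": [0, 0, -0.3], "jaw": 66}, {"slide": [3.4, -1.28, -6.3], "rot": [0, 0, -0.3], "jaw": 66}, {"slide": [3.4, -1.28, -7.2], "rot": [0, 0, -0.3], "jaw": 66}, {"slide": [3.4, -1.28, -7.2], "rot": [0, 0, -0.3], "jaw": 66}, {"slide": [3.4, -1.28, -7.2], "rot": [0, 0, -0.3], "jaw": 66}])

```text
t: 7.83
tool_pos: [0.6438, 0.1925, 0.0299]
tool_rot: [3.038, -0.795, -0.006]
ft_force: [-0.1, 0.0, -0.1]
gripper_width: 0.775
finger_force: 0.0
```

Call:
arm_command(steps=[{"slide": [0, 0, 0], "rot": [0, 0, 0], "jaw": 35}, {"slide": [0, 0, 0], "rot": [0, 0, 0], "jaw": 35}, {"slide": [0, 0, 0], "rot": [0, 0, 0], "jaw": 35}, {"slide": [0, 0, 0], "rot": [0, 0, 0], "jaw": 35}, {"slide": [0, 0, 0], "rot": [0, 0, 0], "jaw": 35}, {"slide": [0, 0, 0], "rot": [0, 0, 0], "jaw": 35}], grip_force=40)

```text
t: 8.33
tool_pos: [0.6478, 0.1931, 0.0336]
tool_rot: [-3.037, 0.795, -0.007]
ft_force: [-0.1, 0.4, 8.0]
gripper_width: 0.506
finger_force: 43.6
```

Call:
arm_command(steps=[{"slide": [0, 0, 1.5], "rot": [0, 0, 0], "jaw": 35}, {"slide": [0, 0, 3], "rot": [0, 0, 0], "jaw": 35}, {"slide": [-1, -0.5, 4.3], "rot": [0, 0, 0.8], "jaw": 35}, {"slide": [-2.2, -1, 5.5], "rot": [0, 0, 1.8], "jaw": 35}, {"slide": [-3.5, -1.5, 6.5], "rot": [0, 0, 2.8], "jaw": 35}, {"slide": [-5, -2, 7.3], "rot": [0, 0, 3.8], "jaw": 35}, {"slide": [-6.4, -2.5, 8], "rot": [0, 0, 4.8], "jaw": 35}, {"slide": [-7.8, -3, 8.6], "rot": [0, 0, 5.4], "jaw": 35}, {"slide": [-9.1, -3.3, 8.6], "rot": [0, 0, 5.4], "jaw": 35}, {"slide": [-9.1, -3.3, 8.6], "rot": [0, 0, 5.4], "jaw": 35}])

```text
t: 9.17
tool_pos: [0.4098, 0.1083, 0.2466]
tool_rot: [3.139, 0.083, -0.009]
ft_force: [-1.2, -0.3, -1.4]
gripper_width: 0.51
finger_force: 42.7
```

Call:
arm_command(steps=[{"slide": [0, 0, 0], "rot": [0, 0, 0], "jaw": 35}, {"slide": [0, 0, 0], "rot": [0, 0, 0], "jaw": 35}, {"slide": [0, 0, 0], "rot": [0, 0, 0], "jaw": 35}, {"slide": [0, 0, 0], "rot": [0, 0, 0], "jaw": 35}])

```text
t: 9.5
tool_pos: [0.4199, 0.1104, 0.2458]
tool_rot: [-3.14, -0.083, -0.001]
ft_force: [-0.6, -1.1, -0.8]
gripper_width: 0.508
finger_force: 42.7
```

Run:
```python
from h import *
s,P=view("w6",[("tlong",(463,13),85),("tshort",(448,190),62)])
p,y,*_=pose(); held(s,P,p,y)
prof(P,np.array([462,12.6]),3.2,-80,80)
for w in("w2","w3"):
    s=dict(np.load(w+".npz")); print(w); prof(cloud(s),np.array([462,12.6]),3.2,-80,70)
```

```text
tcp [419.9 110.4 245.8] yaw 3.04 tilt 0.04 [  9.1   6.3 102.1   0.   71.6  96.1] 9.5 0.009 [-0.6 -1.1 -0.8]
tlong 12 80 5158 [463.1  14.3] [144.1  53.8] 3.71 mean [472.   17.2  40.7]
tlong 26 33 2809 [462.7  13.8] [143.1  52.9] 3.64 mean [450.   14.8  29.7]
tlong 48 56 131 [466.6  27.1] [125.   16.6] 16.29 mean [448.1  20.6  51.2]
tlong 57 80 1615 [515.   16.3] [43.6 37.8] -86.9 mean [515.2  16.7  63.8]
tshort 12 80 4076 [446.8 187.3] [100.2  50.1] -21.45 mean [451.  185.8  60.2]
tshort 26 33 268 [446.3 186.6] [99.8 46.3] -21.47 mean [445.2 176.6  28.7]
tshort 48 56 159 [429.5 195.6] [44.4 43.3] 68.55 mean [428.6 195.4  52.1]
tshort 57 80 3112 [448.6 188.6] [96.4 45. ] -20.37 mean [452.5 187.7  68.2]
held u [12.6 32.2 36.1 36.2 36.4] z [-23.3   9.5  10.3  11.5]
front face u 36.2 yaw slope deg -0.08 n 748
u:zmax/zmed along axis [(-72, 29, 31), (-70, 30, 31), (-68, 30, 31), (-66, 30, 31), (-64, 30, 31), (-62, 29, 31), (-56, 52, 52), (-54, 52, 53), (-52, 52, 54), (-50, 50, 53), (-48, 41, 47), (-46, 30, 38), (-44, 30, 32), (-42, 30, 31), (-40, 30, 31), (-38, 30, 32), (-36, 29, 31), (-34,
[... 1938 characters left out ...]
29, 31), (-58, 34, 45), (-56, 52, 54), (-54, 52, 53), (-52, 52, 53), (-50, 51, 53), (-48, 46, 52), (-46, 33, 43), (-44, 30, 32), (-42, 30, 31), (-40, 30, 31), (-38, 30, 31), (-36, 30, 32), (-34, 30, 31), (-32, 30, 32), (-30, 30, 31), (-28, 30, 32), (-26, 30, 31), (-24, 30, 32), (-22, 30, 31), (-20, 30, 31), (-18, 30, 31), (-16, 30, 31), (-14, 30, 32), (-12, 30, 31), (-10, 30, 31), (-8, 30, 31), (-6, 30, 31), (-4, 30, 31), (-2, 30, 32), (0, 30, 31), (2, 30, 32), (4, 30, 31), (6, 30, 31), (8, 30, 32), (10, 30, 31), (12, 30, 32), (14, 30, 31), (16, 30, 31), (18, 30, 31), (20, 30, 31), (22, 30, 31), (24, 29, 31), (26, 30, 31), (28, 29, 30)]
post top n 108 u [-54.7 -51.  -48. ] v [-5.2  1.6  8. ]
```

View pics/w6.png

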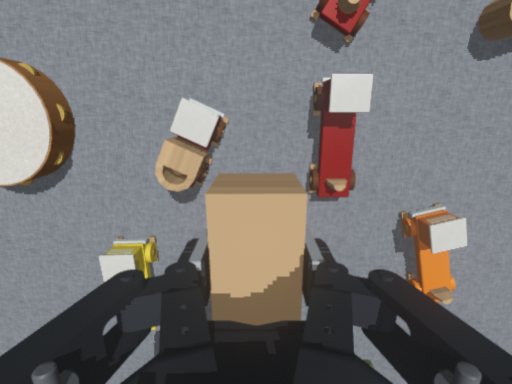

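Long truck is at (340,135) with its post at (335,185). The held load's front is 36.2 mm ahead of the TCP, so its centre is 10.8 mm behind. I'll place it now.

Call:
arm_command(steps=[{"slide": [0.4, -1.4, 0], "rot": [0, 0, 0.05], "jaw": 35}, {"slide": [0.8, -2.8, -0.5], "rot": [0, 0, 0.05], "jaw": 35}, {"slide": [1.26, -3.9, -1.5], "rot": [0, 0, 0.05], "jaw": 35}, {"slide": [1.26, -3.9, -2.8], "rot": [0, 0, 0.05], "jaw": 35}, {"slide": [1.26, -3.9, -4.2], "rot": [0, 0, 0.05], "jaw": 35}, {"slide": [1.26, -3.9, -5.5], "rot": [0, 0, 0.05], "jaw": 35}, {"slide": [1.26, -3.9, -6.1], "rot": [0, 0, 0.05], "jaw": 35}, {"slide": [1.26, -3.9, -6.1], "rot": [0, 0, 0.05], "jaw": 35}, {"slide": [1.26, -3.9, -6.4], "rot": [0, 0, 0.05], "jaw": 35}, {"slide": [1.26, -3.9, -6.7], "rot": [0, 0, 0.05], "jaw": 35}])

```text
t: 10.38
tool_pos: [0.4521, 0.0125, 0.0786]
tool_rot: [3.14, 0.092, 0.004]
ft_force: [0.5, 0.3, 0.1]
gripper_width: 0.505
finger_force: 42.7
```

Call:
arm_command(steps=[{"slide": [0, 0, -0.15], "rot": [0, 0, 0], "jaw": 35}, {"slide": [0, 0, -0.3], "rot": [0, 0, 0], "jaw": 35}, {"slide": [0, 0, -0.4], "rot": [0, 0, 0], "jaw": 35}, {"slide": [0, 0, -0.4], "rot": [0, 0, 0], "jaw": 35}])

```text
t: 10.72
tool_pos: [0.4502, 0.0126, 0.0684]
tool_rot: [3.14, 0.092, 0.001]
ft_force: [-0.3, -1.0, -1.0]
gripper_width: 0.51
finger_force: 42.7
```

Call:
arm_command(steps=[{"slide": [0, 0, -0.1], "rot": [0, 0, 0], "jaw": 35}, {"slide": [0, 0, -0.1], "rot": [0, 0, 0], "jaw": 60}, {"slide": [0, 0, -0.1], "rot": [0, 0, 0], "jaw": 60}, {"slide": [0, 0, -0.1], "rot": [0, 0, 0], "jaw": 60}, {"slide": [0, 0, 1], "rot": [0, 0, 0], "jaw": 60}, {"slide": [0, 0, 2.4], "rot": [0, 0, 0], "jaw": 60}, {"slide": [0, -0.5, 4], "rot": [0, 0, 1], "jaw": 60}, {"slide": [0.7, -1.5, 5.3], "rot": [0, 0, 2], "jaw": 60}, {"slide": [1.4, -2.5, 6], "rot": [0, 0, 3], "jaw": 60}, {"slide": [2.1, -3.5, 6], "rot": [0, 0, 4], "jaw": 60}])

```text
t: 11.55
tool_pos: [0.5063, -0.0765, 0.2241]
tool_rot: [3.045, 0.751, 0.016]
ft_force: [0.4, 0.1, 0.2]
gripper_width: 0.697
finger_force: 0.0
```

Call:
arm_command(steps=[{"slide": [0.6, -1, 0], "rot": [0, 0, 1.1], "jaw": 60}, {"slide": [1.2, -2, 0], "rot": [0, 0, 2.2], "jaw": 60}, {"slide": [1.8, -3, 0], "rot": [0, 0, 3.3], "jaw": 60}, {"slide": [2.4, -4, 0], "rot": [0, 0, 4.4], "jaw": 60}, {"slide": [3, -5, 0], "rot": [0, 0, 5.5], "jaw": 60}, {"slide": [3.6, -5.5, 0], "rot": [0, 0, 6.6], "jaw": 60}, {"slide": [4.2, -6, 0], "rot": [0, 0, 7.7], "jaw": 60}, {"slide": [4.8, -6.5, 0], "rot": [0, 0, 8.8], "jaw": 60}, {"slide": [5.4, -7, 0], "rot": [0, 0, 9.9], "jaw": 60}, {"slide": [5.9, -7.1, 0], "rot": [0, 0, 11], "jaw": 60}])

```text
t: 12.38
tool_pos: [0.651, -0.2548, 0.2181]
tool_rot: [2.15, 2.289, -0.001]
ft_force: [0.3, -0.7, 0.2]
gripper_width: 0.7
finger_force: 0.0
```

Call:
arm_command(steps=[{"slide": [0, 0, 0], "rot": [0, 0, 1.1], "jaw": 60}, {"slide": [0, 0, 0], "rot": [0, 0, 2.2], "jaw": 60}, {"slide": [0, 0, 0], "rot": [0, 0, 3.3], "jaw": 60}, {"slide": [0, 0, 0], "rot": [0, 0, 3.4], "jaw": 60}, {"slide": [0, 0, 0], "rot": [0, 0, 3.4], "jaw": 60}, {"slide": [0, 0, 0], "rot": [0, 0, 3.4], "jaw": 60}])

```text
t: 12.88
tool_pos: [0.65, -0.2524, 0.2183]
tool_rot: [-1.721, -2.628, 0.0]
ft_force: [-1.6, 0.6, -0.0]
gripper_width: 0.702
finger_force: 0.0
```

Run:
```python
from h import *
s,P=view("w7",[("mid",(618,-180),50),("tmid",(642,3),75)])
for r in(60,):
    w=near(P,(440,12),r,67,90); print("long load top",len(w) and (rect(w),np.percentile(w[:,2],[5,50,95])))
```

```text
tcp [ 650.  -252.4  218.3] yaw 113.58 tilt 0.01 [-24.7  28.5  72.7  -0.   78.8 -48.3] 12.88 0.01 [-1.6  0.6 -0. ]
mid 36 50 2550 [ 618.8 -179.6] [71.8 44.1] -66.41 mean [ 620.6 -183.6   43.7]
tmid 12 80 43 [681.4 -41.6] [15.6  4.6] -0.13 mean [682.7 -42.4  19.7]
long load top 0
```

View pics/w7.png

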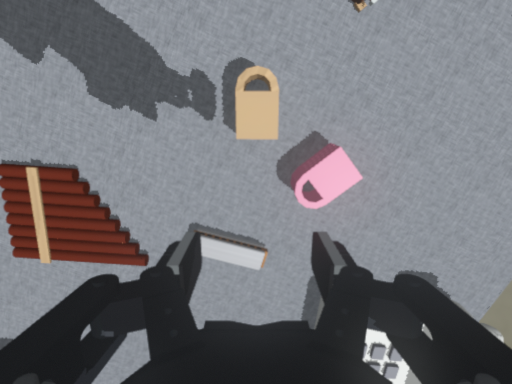

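The picture shows the middle load at (257,105), with its hole at the upper end. So its square end points down the picture and its yaw is -66.4°. I'll keep the tool turned as it is (half a turn off the load) and grasp 8 mm towards the square end; the pink block at (328,178) is clear of the fingers.

Call:
arm_command(steps=[{"slide": [-0.56, 1.3, 0], "rot": [0, 0, 0], "jaw": 60}, {"slide": [-1.12, 2.62, -0.5], "rot": [0, 0, 0], "jaw": 60}, {"slide": [-1.12, 2.62, -1.8], "rot": [0, 0, 0], "jaw": 60}, {"slide": [-1.12, 2.62, -3.2], "rot": [0, 0, 0], "jaw": 60}, {"slide": [-1.12, 2.62, -4.6], "rot": [0, 0, 0], "jaw": 60}, {"slide": [-1.12, 2.62, -6], "rot": [0, 0, 0], "jaw": 60}, {"slide": [-1.12, 2.62, -7], "rot": [0, 0, 0], "jaw": 60}, {"slide": [-1.12, 2.62, -7.5], "rot": [0, 0, 0], "jaw": 60}, {"slide": [-1.12, 2.62, -7.5], "rot": [0, 0, 0], "jaw": 60}, {"slide": [-1.12, 2.62, -7.5], "rot": [0, 0, 0], "jaw": 60}])

```text
t: 13.77
tool_pos: [0.6224, -0.187, 0.0309]
tool_rot: [-1.718, -2.63, 0.0]
ft_force: [1.5, 0.8, 0.5]
gripper_width: 0.703
finger_force: 0.0
```

Call:
arm_command(steps=[{"slide": [0, 0, 0], "rot": [0, 0, 0], "jaw": 35}, {"slide": [0, 0, 0], "rot": [0, 0, 0], "jaw": 35}, {"slide": [0, 0, 0], "rot": [0, 0, 0], "jaw": 35}, {"slide": [0, 0, 0], "rot": [0, 0, 0], "jaw": 35}, {"slide": [0, 0, 0], "rot": [0, 0, 0], "jaw": 35}, {"slide": [0, 0, 0], "rot": [0, 0, 0], "jaw": 35}], grip_force=40)

```text
t: 14.27
tool_pos: [0.6238, -0.1876, 0.0331]
tool_rot: [1.715, 2.627, 0.001]
ft_force: [-0.2, 1.0, 6.3]
gripper_width: 0.507
finger_force: 43.2
```

Call:
arm_command(steps=[{"slide": [0, 0, 1.5], "rot": [0, 0, 0], "jaw": 35}, {"slide": [0, 0, 3], "rot": [0, 0, 0], "jaw": 35}, {"slide": [0.6, 0.7, 4.4], "rot": [0, 0, 1], "jaw": 35}, {"slide": [1.3, 1.5, 5.6], "rot": [0, 0, 2], "jaw": 35}, {"slide": [2, 2.3, 6.8], "rot": [0, 0, 3.1], "jaw": 35}, {"slide": [2.8, 3.1, 7.8], "rot": [0, 0, 4.2], "jaw": 35}, {"slide": [3.45, 3.9, 8.6], "rot": [0, 0, 5.3], "jaw": 35}, {"slide": [3.45, 3.9, 8.6], "rot": [0, 0, 6.4], "jaw": 35}, {"slide": [3.45, 3.9, 8.6], "rot": [0, 0, 6.4], "jaw": 35}, {"slide": [3.45, 3.9, 8.6], "rot": [0, 0, 6.4], "jaw": 35}])

```text
t: 15.1
tool_pos: [0.7077, -0.0892, 0.2457]
tool_rot: [-0.76, -3.047, 0.001]
ft_force: [-0.6, 0.8, -1.0]
gripper_width: 0.503
finger_force: 42.3
```

Call:
arm_command(steps=[{"slide": [0, 0, 0], "rot": [0, 0, 0], "jaw": 35}, {"slide": [0, 0, 0], "rot": [0, 0, 0], "jaw": 35}, {"slide": [0, 0, 0], "rot": [0, 0, 0], "jaw": 35}])

```text
t: 15.35
tool_pos: [0.7073, -0.0902, 0.2447]
tool_rot: [-0.759, -3.046, 0.0]
ft_force: [0.5, 0.4, -1.3]
gripper_width: 0.509
finger_force: 42.3
```

Run:
```python
from h import *
s,P=view("w8",[("tmid",(642,3),72)])
p,y,*_=pose(); held(s,P,p,y)
prof(P,np.array([642,3.]),-28,-72,72)
w=near(P,(440,12),60,67,90); print("long load top",len(w) and (rect(w),np.percentile(w[:,2],[5,50,95])))
print("w5");prof(cloud(dict(np.load("w5.npz"))),np.array([642,3.]),-28,-72,50)
```

```text
tcp [707.3 -90.2 244.7] yaw 152.0 tilt 0.14 [-10.7  28.9  68.1  -0.   83.1 -72.7] 15.35 0.009 [ 0.5  0.4 -1.3]
tmid 12 80 4820 [643.    3.8] [122.   55.6] -26.97 mean [641.2   2.4  40. ]
tmid 26 33 2763 [642.5   4.5] [120.2  54. ] -27.55 mean [626.3  10.8  29.4]
tmid 48 56 117 [605.7  23.7] [16.1  8. ] 61.98 mean [606.1  22.8  51.1]
tmid 57 80 1421 [679.2 -15.1] [42.2 37.6] 62.08 mean [679.  -15.3  63.8]
held u [15.1 35.8 42.8 44.7 45.7] z [-27.8   4.5  10.2  11.6]
front face u 22.6 yaw slope deg -0.46 n 1519
u:zmax/zmed along axis [(-72, -1, 2), (-70, 0, 0), (-62, 28, 29), (-60, 29, 31), (-58, 30, 31), (-56, 29, 31), (-54, 29, 31), (-52, 30, 31), (-50, 30, 31), (-46, 51, 53), (-44, 51, 53), (-42, 52, 53), (-40, 51, 54), (-38, 44, 49), (-36, 32, 41), (-34, 30, 31), (-32, 30, 31), (-30, 30, 31), (-28, 30, 31), (-26, 29, 31), (-24, 30, 31), (-22, 30, 31), (-20, 30, 31), (-18, 30, 31), (-16, 29, 31), (-14, 30, 31), (-12, 30, 31), (-10, 30, 31), (-8, 30, 31), (-6, 29, 31), (-4, 30, 31), (-2, 30, 31), (0, 30, 31), (2, 29, 31), (4, 30, 31), (6, 30, 31), (8, 29, 31), (10, 29, 31), (12, 30, 
[... 328 characters left out ...]
60, 63, 64), (66, 0, 1), (68, 0, 2), (70, -1, 1)]
post top n 96 u [-45.5 -41.2 -38.3] v [-6.   0.6  7.6]
long load top 0
w5
u:zmax/zmed along axis [(-72, 0, 1), (-70, 0, 1), (-68, 0, 1), (-66, -1, 1), (-64, 0, 1), (-62, 19, 30), (-60, 28, 30), (-58, 30, 31), (-56, 30, 31), (-54, 30, 31), (-52, 30, 32), (-50, 30, 44), (-48, 44, 52), (-46, 51, 54), (-44, 52, 54), (-42, 52, 53), (-40, 52, 52), (-34, 30, 31), (-32, 30, 32), (-30, 30, 32), (-28, 30, 32), (-26, 30, 31), (-24, 30, 31), (-22, 30, 32), (-20, 30, 32), (-18, 30, 32), (-16, 30, 32), (-14, 29, 31), (-12, 30, 31), (-10, 30, 31), (-8, 29, 31), (-6, 30, 32), (-4, 30, 32), (-2, 30, 32)]
post top n 119 u [-46.1 -42.1 -39.4] v [-5.   2.2  8.8]
```

View pics/w8.png

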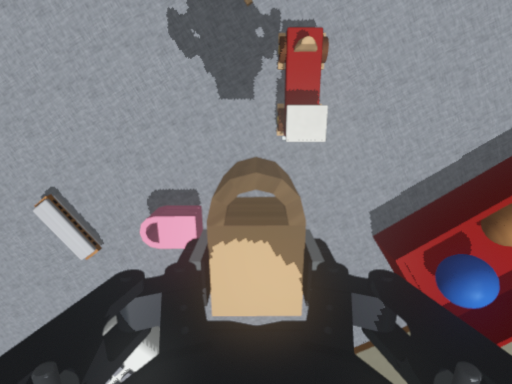

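The middle truck is at (306,80), cab towards the camera, post at (306,45). The held load has its round end leading, as wanted, with its centre 9.5 mm behind the TCP. I'll place it.

Call:
arm_command(steps=[{"slide": [-0.8, 1, 0], "rot": [0, 0, 0], "jaw": 35}, {"slide": [-1.6, 2.1, 0], "rot": [0, 0, 0], "jaw": 35}, {"slide": [-2.4, 3.2, -0.2], "rot": [0, 0, 0], "jaw": 35}, {"slide": [-3.06, 4.01, -1], "rot": [0, 0, 0], "jaw": 35}, {"slide": [-3.06, 4.01, -2.4], "rot": [0, 0, 0], "jaw": 35}, {"slide": [-3.06, 4.01, -3.8], "rot": [0, 0, 0], "jaw": 35}, {"slide": [-3.06, 4.01, -5.2], "rot": [0, 0, 0], "jaw": 35}, {"slide": [-3.06, 4.01, -5.9], "rot": [0, 0, 0], "jaw": 35}, {"slide": [-3.06, 4.01, -6.3], "rot": [0, 0, 0], "jaw": 35}, {"slide": [-3.06, 4.01, -6.6], "rot": [0, 0, 0], "jaw": 35}])

```text
t: 16.23
tool_pos: [0.6312, 0.0105, 0.0792]
tool_rot: [-0.757, -3.047, 0.001]
ft_force: [0.6, 0.4, -0.2]
gripper_width: 0.506
finger_force: 42.3
```

Call:
arm_command(steps=[{"slide": [0, 0, -0.15], "rot": [0, 0, 0], "jaw": 35}, {"slide": [0, 0, -0.3], "rot": [0, 0, 0], "jaw": 35}, {"slide": [0, 0, -0.4], "rot": [0, 0, 0], "jaw": 35}, {"slide": [0, 0, -0.4], "rot": [0, 0, 0], "jaw": 35}])

```text
t: 16.57
tool_pos: [0.6325, 0.0107, 0.0715]
tool_rot: [0.756, 3.048, 0.0]
ft_force: [-0.3, 0.2, -1.0]
gripper_width: 0.511
finger_force: 42.3
```

Call:
arm_command(steps=[{"slide": [0, 0, -0.15], "rot": [0, 0, 0], "jaw": 35}, {"slide": [0, 0, -0.15], "rot": [0, 0, 0], "jaw": 35}, {"slide": [0, 0, -0.15], "rot": [0, 0, 0], "jaw": 60}, {"slide": [0, 0, -0.15], "rot": [0, 0, 0], "jaw": 60}, {"slide": [0, 0, -0.15], "rot": [0, 0, 0], "jaw": 60}, {"slide": [0, 0, 1], "rot": [0, 0, 0], "jaw": 60}, {"slide": [0, 0, 2.4], "rot": [0, 0, 0], "jaw": 60}, {"slide": [0, 0, 4], "rot": [0, 0, 0], "jaw": 60}, {"slide": [0, -1.5, 5.5], "rot": [0, 0, 0], "jaw": 60}, {"slide": [0, -3, 6], "rot": [0, 0, 0], "jaw": 60}])

```text
t: 17.4
tool_pos: [0.634, -0.0548, 0.2223]
tool_rot: [0.748, 3.044, 0.003]
ft_force: [1.1, -1.6, -0.9]
gripper_width: 0.699
finger_force: 0.0
```

Call:
arm_command(steps=[{"slide": [0, -1.5, 0.5], "rot": [0, 0, 0], "jaw": 60}, {"slide": [0, -3, 1], "rot": [0, 0, 0], "jaw": 60}, {"slide": [0, -4.5, 1], "rot": [0, 0, 0], "jaw": 60}, {"slide": [0, -6, 1], "rot": [0, 0, 0], "jaw": 60}, {"slide": [0, -7.5, 1], "rot": [0, 0, 0], "jaw": 60}, {"slide": [0, -9, 1], "rot": [0, 0, 0], "jaw": 60}, {"slide": [0, -9, 1], "rot": [0, 0, 0], "jaw": 60}, {"slide": [0, -9, 1], "rot": [0, 0, 0], "jaw": 60}])

```text
t: 18.07
tool_pos: [0.6315, -0.2842, 0.2421]
tool_rot: [0.762, 3.048, -0.0]
ft_force: [-0.9, 1.2, 0.5]
gripper_width: 0.701
finger_force: 0.0
```

Run:
```python
from h import *
s=snapshot("top");P=cloud(s);cv2.imwrite("pics/top1.png",s["frame"][:,:,::-1])
for n,xy,seat in [("short",(425,199),(424.9,198.9)),("long",(440,12),(439,12.3)),("mid",(620.5,14.5),(621.1,15.2))]:
    w=near(P,xy,60,68,95); c,sz,a=rect(w); print(n,len(w),c.round(1),np.round(sz,1),round(a,1),"seat",seat,np.percentile(w[:,2],[5,50,95]).round(1))
```

```text
short 167 [441.1 191.5] [79.8 44.6] -19.2 seat (424.9, 198.9) [68.9 74.  79.5]
long 324 [446.9  11.6] [105.4  43.9] 3.8 seat (439, 12.3) [69.6 74.7 80.3]
mid 247 [631.1  10. ] [91.5 42.9] -26.7 seat (621.1, 15.2) [69.3 74.2 79.7]
```

View pics/top1.png

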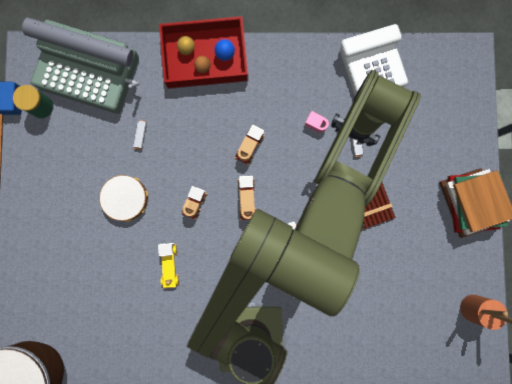

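The top picture shows all three loads on their trucks, at (250,147), (247,200) and (193,203). Each load's top sits at about 74 mm, the seated height, and the arm is clear.

```bash
python3 -c "
from bench import *
print(sign_off())"
```

```text
the job is handed in; nothing more can be done
None
```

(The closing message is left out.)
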